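# Tape rolls onto the kitchen tape stand

### The arm

A 7-joint arm with a two-finger parallel gripper is mounted at the origin on the work surface. World frame = base frame: x ahead of the robot, y to its left, z up, the work surface at z = 0. Lengths are in mm, angles in rad, forces in N, time in s.
With the tool pointing down it reaches from about 400 to 875 mm from the base axis. Payload 19.3 kg.
Tool frame: the origin (TCP) lies between the finger pads; the fingertips stand 19 mm ahead of it and the grasp point (between the pads) is the TCP; z points along the fingers, y is the line along which they close (so a half turn about z gives the same grasp; the last joint's range is limited). The gripper opens to 85 mm and grips with 20 to 120 N. Pads are 22 mm wide; open, the fingers measure 114 mm over their backs; the gripper's body (76 mm by 85 mm) begins 54 mm behind the grasp point. The pads swing forward as they close: fully open they stand 13 mm farther back than shut.
Start: joints at [1.069, 0.521, -0.036, 1.599, 0.021, 1.021, -0.113], TCP at [261.539, -567.637, 226.991] pointing down, gripper open.
Joint ranges: [-2.91, 2.91], [-0.3, 2.13], [-1.5, 1.42], [0.17, 2.43], [-1.26, 4.41], [0.16, 1.93], [-2.52, 2.52]. Speed limits (rad/s): [1.89, 1.89, 2.39, 2.39, 3.01, 3.01, 3.01].

### API

Orientations are given as a 3x3 rotation matrix whose columns are the frame's x, y, z axes.
In Python, from plant import ctrl, imaging, job, nets gives the robot as it stands.
- The arm moves only by the tool send_rows, never from a script. Its argument "moves" is one flat list of numbers, 7 for each row, row after row: the shift along the world's x, y, z in mm, then the turn, a rotation vector about the world's x, y, z in degrees, then the opening, from 0 (shut) to 1 (fully open). A call has exactly 8 rows; each row is the pose to reach, as a shift and turn from the pose commanded when the call began; what a row does not reach only later rows make up. A row lasts 1/8 s, in which the tool goes at most 62.5 mm and 10.7 degrees, less where a joint would pass 70% of its speed; a pose out of reach is approached as far as the arm can. A call with a gripper value outside its range is refused whole. The fingers move at their own pace and stop on an object; "squeeze" is the grip in N (left out, the last holds). Time passes only in rows, so rows that repeat a pose let the fingers close, or fill a call up. It gives the time, the measured TCP pose, the force, the opening and the grip force at its end, in the units of the state.
- ctrl.state(): the state, without advancing time (a new reading comes with each control period).
- imaging.get_image(name): name is "side" or "top" or "wrist"; returns a dict with "frame" (420x560x3 uint8, blue, green, red), "camera_matrix" (3x3 intrinsics, pixels), "extrinsics" (4x4, takes a point from world to camera coordinates). Camera axes: x right, y down, z forward; pixel columns grow to the right and rows downward; lengths in mm; the calibration is good to about 2 mm. A picture is of the moment at which its call begins. There is no depth.
- job.hand_in(): hands the job in; it is judged then, once.
Trained networks look in a picture, given as the dict that the camera call returned (one of the last four; its "shot" number tells which), for a name from the list of things; names that differ only in an ending like _2 or _b are one class to them, and where a whole thing is asked for, a point or a joint stands for the part that bears it (a point fixed in the world has none). Each returns a list of dicts, best first, with "p" (0 to 1); they miss things now and then, are a little off and sometimes report something else, mostly with a low value. They report only what shows in the picture. A call takes as long as a camera call.
- nets.find_in(target, picture): "uv" ([column, row] in pixels, amid what is visible of it).
The state is a dict: "clock": time; "qpos": joint angles; "dq": joint speeds; "joint_torque": joint torques, N m; "eef_pos": TCP position; "ee_rot": TCP orientation; "wrist_force": force on the tool from outside, world axes, zero at the start; "moment": the same for the moment, N m; "gripper_width": opening from 0.0 (shut) to 1.0 (fully open); "finger_force": force on a finger pad.
Only numpy, scipy, OpenCV 4.12 (cv2) and the standard library are available. Lean on these libraries where they do the work, as an engineer would, in place of code of your own. Each camera call takes 0.05 s, during which the arm holds its last target. There are 200 camera calls.

### The job

Put the two small tape rolls away on the tape stand: thread the tall one over the post first, right down onto the base, then the flat one on top of it, so that both lie level and fully home. Leave the big duct-tape roll lying where it is.

Things in the scene. Friction and masses are not known exactly. Their poses are not given: they have to be found in the camera images.
- tape_stand: Tape stand that does not move: a round light-wood base disc 90 mm across and 12 mm high with a bare upright steel post in its centre, 14 mm in diameter, its slightly tapered tip 78 mm above the counter (66 mm above the base's top). Origin on the post's axis at the underside of the base, on the counter; z up along the post.
- tall_roll: The tall one of two small rolls of grey tape on cardboard cores, lying flat with its hole upright: outer diameter 62 mm, hole 36 mm, height 40 mm, about 80 g. Origin on the hole's axis at the roll's underside; z up along the hole.
- flat_roll: The flat one of the two small grey tape rolls, of the same outer diameter 62 mm and hole 36 mm but only 20 mm high, about 40 g, lying flat. Origin on the hole's axis at its underside; z up along the hole.
- big_roll: A bystander: big roll of grey duct tape lying flat, outer diameter 110 mm, hole 76 mm, height 48 mm, about 300 g. Origin on the hole's axis at its underside. It lies among the small rolls; which roll lies in which place changes. A coaster, two green markers, a clamp, a mug and a jar also lie about, the markers (20 mm high) as near as 10 mm to the stand's base.

How it is judged (in metres and radians):
On the way, in this order (a step that is already met when the one before it is completed fails the run):
1. the tall roll is round the post, down on the base and level (horizontal distance between tall_roll and tape_stand below 0.014 m and z of tall_roll in the frame of tape_stand below 0.017 m and angle between tall_roll's own z axis and vertical below 0.17 rad), for 0.2 s.
2. then the flat roll is round the post, down on the tall roll and level (horizontal distance between flat_roll and tape_stand below 0.014 m and z of flat_roll in the frame of tape_stand between 0.047 and 0.057 m and angle between flat_roll's own z axis and vertical below 0.17 rad), for 0.2 s.
At the end, for the whole second after the job is handed in: Both small rolls are on the post and at rest: the tall one on the base (underside within 5 mm of the base's top), the flat one on the tall one (within 5 mm), each level within 10 degrees and its axis within 14 mm of the post's; the big roll lies within 40 mm of where it was (all of step 1 and all of step 2 and linear speed of each of tall_roll, flat_roll below 0.03 m/s and distance of big_roll from where it was at the start of the episode below 0.04 m); the robot touches nothing.
It fails at once if the big duct-tape roll is pushed or carried more than 40 mm from its place (distance of big_roll from where it was at the start of the episode above 0.04 m).
It also fails if it takes over 58 s, if anything falls off the work surface, if the arm or the gripper's body presses on something with over 40 N, if the wrist force passes 120 N, or if a joint passes its speed limit or range.

## Working session

There is one attempt and no reset: what is moved stays moved. The work goes in short steps, Python scripts to look and compute and a tool call to move; the robot and the scene stay as the last step left them, time stands still between calls to the robot, and variables do not carry over. Pictures are saved under pics/ and viewed, at most 13 in all, crops included, and the job is handed in when it is done.

Besides the shell and the picture viewer there is one more tool, called after "Request:" as name(argument=value, ...) on one line, values as JSON. send_rows: Moves the arm, as the interface text tells. Its arguments: {"type":"object","properties":{"moves":{"type":"array","items":{"type":"number"}},"squeeze":{"type":"number"}},"required":["moves"]}

```bash
mkdir -p pics
cat > h.py <<'E'
import numpy as np, cv2
from plant import ctrl, imaging, job, nets
def ray(im,uv,z):
    K=np.array(im["camera_matrix"],float);E=np.array(im["extrinsics"],float)
    R,t=E[:3,:3],E[:3,3];c=-R.T@t
    d=R.T@np.linalg.inv(K)@np.array([uv[0],uv[1],1.0])
    return c+d*(z-c[2])/d[2]
def proj(im,p):
    E=np.array(im["extrinsics"],float);q=E[:3,:3]@np.array(p,float)+E[:3,3]
    u=np.array(im["camera_matrix"])@q;return u[:2]/u[2]
E
python3 - <<'E'
from h import *
H=dict(tape_stand=12,tall_roll=40,flat_roll=20,big_roll=48)
for n in("top","side"):
    im=imaging.get_image(n);cv2.imwrite(f"pics/{n}0.png",im["frame"])
    for k,h in H.items():
        for d in nets.find_in(k,im)[:3]: print(n,k,round(d["p"],2),np.round(d["uv"]),np.round(ray(im,d["uv"],h/(1 if n=="top" else 2))))
s=ctrl.state();print(s["clock"],s["eef_pos"],np.round(s["ee_rot"],2))
E
```

```text
top tape_stand 0.67 [286. 200.] [552. -18.  12.]
top tape_stand 0.34 [172. 172.] [617. 240.  12.]
top tall_roll 0.84 [168. 172.] [612. 242.  40.]
top flat_roll 0.8 [388. 217.] [ 513. -247.   20.]
top big_roll 0.58 [164. 261.] [417. 247.  48.]
side tape_stand 0.95 [301. 239.] [552. -26.   6.]
side tall_roll 0.58 [277. 148.] [600. 224.  20.]
side flat_roll 0.79 [326. 355.] [ 499. -246.   10.]
side big_roll 0.65 [193. 170.] [401. 215.  24.]
0.5 [ 261.53873645 -567.62299568  226.97895261] [[ 0.91  0.42 -0.  ]
 [ 0.42 -0.91  0.  ]
 [-0.   -0.   -1.  ]]
```

View pics/top0.png

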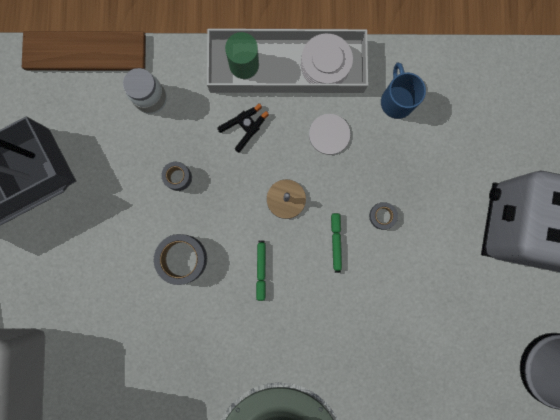

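View pics/side0.png

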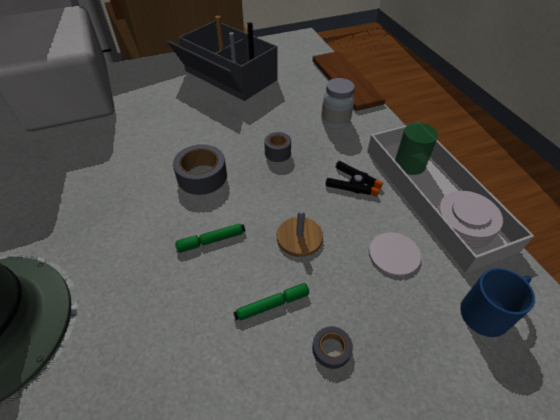

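Both views agree: tall roll at about (176,176) in top, flat at (383,216), stand at (286,199), big at (180,260). The markers are over 100 mm from the post. I'll look at the stand from close by, on the way to the tall roll.

Request:
send_rows(moves=[35,60,0,0,0,0,1,70,120,0,0,0,0,1,100,180,10,0,0,0,1,130,240,20,0,0,0,1,160,300,20,0,0,0,1,190,360,20,0,0,0,1,220,420,20,0,0,0,1,240,470,20,0,0,0,1])

```text
clock: 1.5
eef_pos: [490.5, -122.6, 247.2]
ee_rot: [[0.908, 0.418, 0.001], [0.418, -0.908, -0.0], [0.001, 0.0, -1.0]]
wrist_force: [0.6, -1.0, -0.3]
gripper_width: 0.999
finger_force: 0.0
```

Run:
```python
from h import *
im=imaging.get_image("wrist");cv2.imwrite("pics/w1.png",im["frame"])
for k,h in dict(tape_stand=12,flat_roll=20,tall_roll=40).items():
    for d in nets.find_in(k,im)[:2]: print(k,round(d["p"],2),np.round(d["uv"]),np.round(ray(im,d["uv"],h)))
s=ctrl.state();print(s["clock"],s["eef_pos"])
E=np.array(im["extrinsics"]);print(np.round(-E[:3,:3].T@E[:3,3]),np.round(E[:3,:3],2))
```

```text
tape_stand 0.96 [224.  92.] [555. -17.  12.]
flat_roll 0.67 [386. 211.] [ 512. -247.   20.]
1.7 [ 490.03650066 -123.42023221  246.94762522]
[559. -91. 394.] [[ 0.42 -0.91  0.  ]
 [-0.87 -0.4   0.29]
 [-0.27 -0.12 -0.96]]
```

View pics/w1.png

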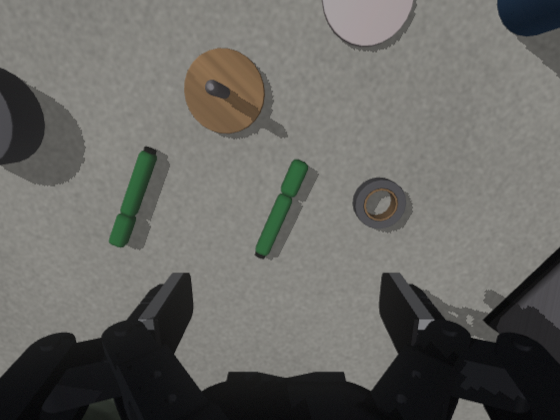

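Wrist view: base disc centre at about (224,91), post tip at (214,88), flat roll at (380,204), markers well clear. On to the tall roll.

Request:
send_rows(moves=[10,55,0,0,0,0,1,20,110,0,0,0,0,1,30,165,0,0,0,0,1,40,220,0,0,0,0,1,50,270,0,0,0,0,1,50,310,0,0,0,0,1,50,310,0,0,0,0,1,50,310,0,0,0,0,1])

```text
clock: 2.7
eef_pos: [540.0, 183.8, 246.8]
ee_rot: [[0.909, 0.417, -0.0], [0.417, -0.909, -0.001], [-0.001, 0.001, -1.0]]
wrist_force: [0.0, -0.9, 0.0]
gripper_width: 1.006
finger_force: 0.0
```

Run:
```python
from h import *
w1=cv2.imread("pics/w1.png");import numpy as np
im=imaging.get_image("wrist");cv2.imwrite("pics/w2.png",im["frame"])
for k,h in dict(tall_roll=40,tape_stand=12).items():
    for d in nets.find_in(k,im)[:2]: print(k,round(d["p"],2),np.round(d["uv"]),np.round(ray(im,d["uv"],h)))
s=ctrl.state();print(s["clock"],s["eef_pos"])
```

```text
tall_roll 0.76 [262. 102.] [612. 243.  40.]
tape_stand 0.93 [435. 236.] [557. -17.  12.]
2.85 [540.06118823 183.98024698 247.03745877]
```

View pics/w2.png

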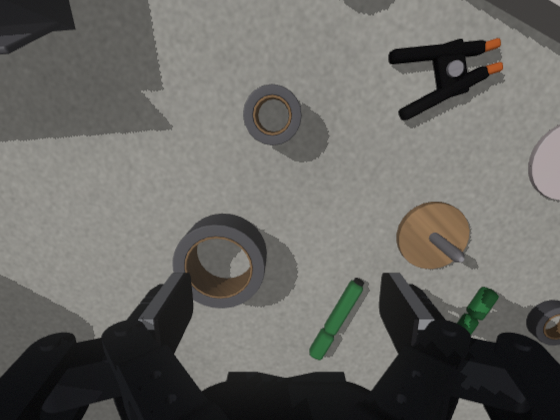

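The tall roll's hole centre is at (272,115); the net's (262,102) is off toward its rim. The base disc is at (434,236).

Run:
```python
from h import *
im=imaging.get_image("wrist");im["frame"]
p=ray(im,(272,114.5),40);print(p)
a=np.linspace(0,6.3,60)
for z in(0,40):
    q=np.array([proj(im,[p[0]+31*np.cos(t),p[1]+31*np.sin(t),z]) for t in a]);print(z,q.min(0),q.max(0))
hsv=cv2.cvtColor(im["frame"],cv2.COLOR_BGR2HSV);m=cv2.inRange(hsv,(5,70,60),(25,255,255))
c=max(cv2.findContours(m,0,2)[0],key=cv2.contourArea);e=cv2.fitEllipse(cv2.convexHull(c));print(e,ray(im,e[0],12))
```

```text
[605.56653011 229.33712917  40.        ]
0 [246.92455168  86.36034557] [299.83103869 141.8554494 ]
40 [242.53994579  82.74757949] [301.44607807 144.55162792]
((432.7433166503906, 234.8777618408203), (65.15333557128906, 73.07252502441406), 67.20508575439453) [557.08694883 -14.02504976  12.        ]
```

Request:
send_rows(moves=[40,28,-30,0,0,0,1,65,45,-75,0,0,0,1,65,45,-125,0,0,0,1,65,45,-165,0,0,0,1,65,45,-200,0,0,0,1,65,45,-220,0,0,0,1,65,45,-220,0,0,0,0.6,65,45,-220,0,0,0,0.4], squeeze=40)

```text
clock: 3.9
eef_pos: [605.4, 230.6, 28.6]
ee_rot: [[0.908, 0.418, 0.001], [0.418, -0.908, 0.0], [0.001, 0.0, -1.0]]
wrist_force: [-0.4, 0.1, -0.8]
gripper_width: 0.685
finger_force: 43.0
```

Request:
send_rows(moves=[0,0,0,0,0,0,0.4,0,0,0,0,0,0,0.4,0,0,0,0,0,0,0.4,0,0,0,0,0,0,0.4,0,0,30,0,0,0,0.4,0,0,70,0,0,0,0.4,0,0,110,0,0,0,0.4,0,0,110,0,0,0,0.4])

```text
clock: 4.9
eef_pos: [606.6, 231.3, 141.0]
ee_rot: [[0.908, 0.418, 0.006], [0.418, -0.908, 0.002], [0.006, 0.0, -1.0]]
wrist_force: [-0.4, -0.5, -0.5]
gripper_width: 0.684
finger_force: 42.9
```

Run:
```python
from h import *
im=imaging.get_image("wrist");f=im["frame"].copy()
t=imaging.get_image("top")["frame"]
cv2.imwrite("pics/w3.png",f)
for z in(0,):
  s=ctrl.state();p=s["eef_pos"];print(s["clock"],p,s["gripper_width"],s["finger_force"],proj(im,[p[0],p[1],p[2]-27+40]))
```

```text
5.0 [604.96434193 230.5551772  137.5848471 ] 0.6845510388187488 42.910972852259874 [285.02909365 285.53563673]
```

View pics/w3.png

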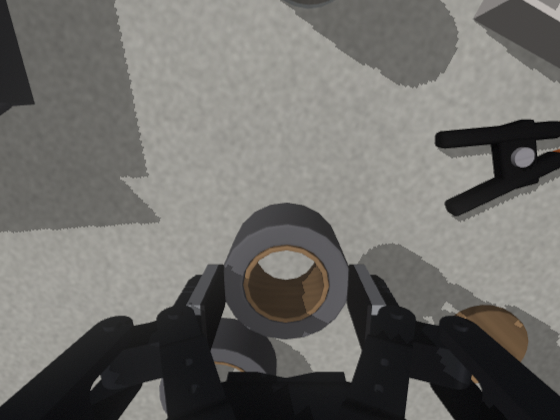

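The roll is held centrally: hole at (286,284), expected (285,285). Carrying it above the stand.

Request:
send_rows(moves=[-6,-35,5,0,0,0,0.4,-14,-80,5,0,0,0,0.4,-24,-125,5,0,0,0,0.4,-34,-170,5,0,0,0,0.4,-42,-210,5,0,0,0,0.4,-49,-246,0,0,0,0,0.4,-49,-246,0,0,0,0,0.4,-49,-246,0,0,0,0,0.4])

```text
clock: 6.0
eef_pos: [555.6, -14.8, 136.5]
ee_rot: [[0.908, 0.419, -0.001], [0.419, -0.908, 0.0], [-0.0, -0.001, -1.0]]
wrist_force: [-0.5, 0.8, -0.3]
gripper_width: 0.682
finger_force: 43.0
```

Run:
```python
from h import *
im=imaging.get_image("wrist");s=imaging.get_image("side");p=ctrl.state()["eef_pos"];print(p,ctrl.state()["clock"])
u=proj(s,[556,-16,78]);print("post tip wrist",proj(im,[556,-16,78]),"side",u,"axis side",proj(s,[p[0],p[1],110]))
x,y=230,110
c=cv2.resize(s["frame"][y:y+180,x:x+150],None,fx=2.5,fy=2.5)
cv2.imwrite("pics/s4.png",np.hstack([c,cv2.resize(im["frame"][150:400,140:440],(400,450))]))
```

```text
[555.79372746 -14.28614156 136.7106617 ] 6.1
post tip wrist [287.00830717 233.42040398] side [302.50982051 210.34759434] axis side [302.89181313 197.68061675]
```

View pics/s4.png

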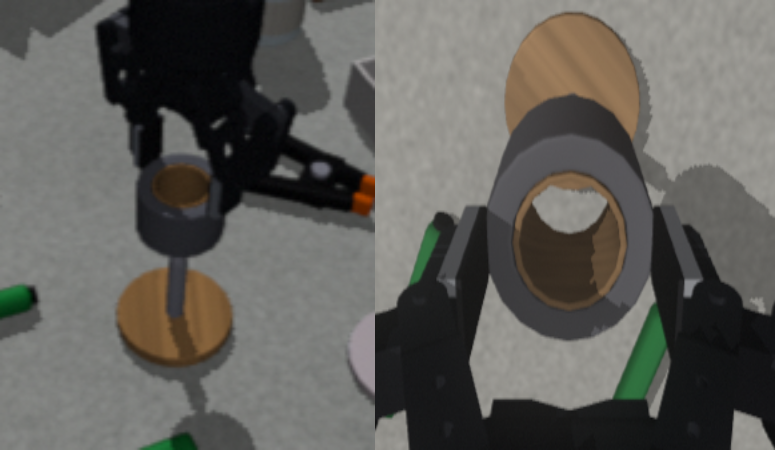

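Side view: roll and post line up within about 2 px, well inside the 11 mm play. Lowering.

Request:
send_rows(moves=[0,-1,-15,0,0,0,0.4,0,-1,-32,0,0,0,0.4,0,-1,-50,0,0,0,0.4,0,-1,-68,0,0,0,0.4,0,-1,-83,0,0,0,0.4,0,-1,-92,0,0,0,0.4,0,-1,-96,0,0,0,0.4,0,-1,-96,0,0,0,0.4])

```text
clock: 7.1
eef_pos: [555.9, -16.4, 41.1]
ee_rot: [[0.908, 0.418, 0.0], [0.418, -0.908, -0.0], [0.0, 0.0, -1.0]]
wrist_force: [0.1, -0.3, 0.4]
gripper_width: 0.684
finger_force: 43.1
```

Unloaded, at the seat height give or take a millimetre; release and rise.

Request:
send_rows(moves=[0,0,0,0,0,0,1,0,0,0,0,0,0,1,0,0,0,0,0,0,1,0,0,0,0,0,0,1,0,0,40,0,0,0,1,0,0,90,0,0,0,1,0,0,140,0,0,0,1,-10,-35,190,0,0,0,1])

```text
clock: 8.1
eef_pos: [545.9, -49.6, 232.7]
ee_rot: [[0.907, 0.422, 0.001], [0.422, -0.907, 0.001], [0.001, -0.001, -1.0]]
wrist_force: [0.3, -1.5, -0.3]
gripper_width: 1.001
finger_force: 0.0
```

Request:
send_rows(moves=[-10,-30,10,0,0,0,1,-30,-80,10,0,0,0,1,-45,-120,10,0,0,0,1,-60,-150,10,0,0,0,1,-70,-170,10,0,0,0,1,-80,-180,10,0,0,0,1,-80,-180,10,0,0,0,1,-80,-180,10,0,0,0,1])

```text
clock: 9.1
eef_pos: [466.3, -230.5, 241.0]
ee_rot: [[0.908, 0.419, 0.0], [0.419, -0.908, 0.0], [0.0, -0.0, -1.0]]
wrist_force: [0.1, 0.7, 0.4]
gripper_width: 1.001
finger_force: 0.0
```

Run:
```python
from h import *
im=imaging.get_image("wrist");s=imaging.get_image("side");st=ctrl.state();print(st["clock"],st["eef_pos"])
for d in nets.find_in("flat_roll",im)[:2]: print(d["p"],d["uv"],ray(im,d["uv"],20))
c=cv2.resize(s["frame"][130:310,230:360],None,fx=2,fy=2)
cv2.imwrite("pics/w5.png",np.hstack([c,im["frame"][:360,:540]]))
np.savez("w5.npz",K=im["camera_matrix"],E=im["extrinsics"])
```

```text
9.2 [ 466.27126053 -230.53829679  240.98063335]
0.7 [314.7, 165.1] [ 501.56815429 -251.05751585   20.        ]
0.62 [131.6, 26.9] [549.11831616 -19.96064995  20.        ]
```

View pics/w5.png

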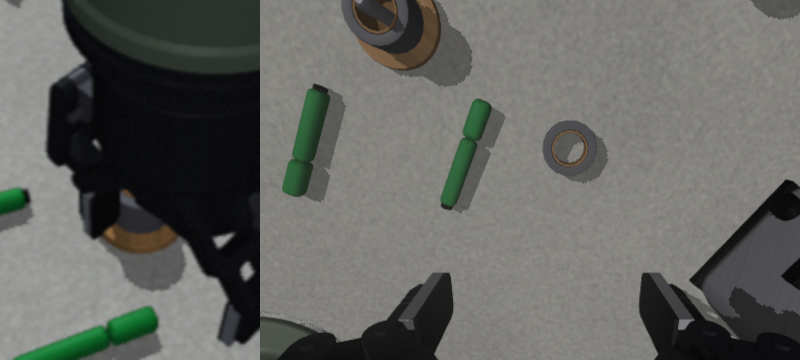

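The tall roll sits on the base round the post, and the flat roll is centred at (310,148), again not quite where the net puts it.

Run:
```python
from h import *
d=np.load("w5.npz");im=dict(camera_matrix=d["K"],extrinsics=d["E"])
p=ray(im,(310,148.5),20);print(p)
q=np.array([proj(im,[p[0]+31*np.cos(t),p[1]+31*np.sin(t),20]) for t in np.linspace(0,6.3,60)]);print(q.min(0),q.max(0))
```

```text
[ 516.0825331  -237.96713181   20.        ]
[282.5139772  119.79437817] [337.50698155 175.76365786]
```

Request:
send_rows(moves=[30,-4,-40,0,0,0,1,50,-7,-85,0,0,0,1,50,-7,-130,0,0,0,1,50,-7,-170,0,0,0,1,50,-7,-200,0,0,0,1,50,-7,-218,0,0,0,1,50,-7,-218,0,0,0,1,50,-7,-218,0,0,0,0.4])

```text
clock: 10.25
eef_pos: [516.4, -238.5, 24.0]
ee_rot: [[0.908, 0.418, 0.001], [0.418, -0.908, -0.0], [0.001, 0.001, -1.0]]
wrist_force: [0.3, -0.0, 0.4]
gripper_width: 0.815
finger_force: 0.0
```

Request:
send_rows(moves=[0,0,0,0,0,0,0.4,0,0,0,0,0,0,0.4,0,0,0,0,0,0,0.4,0,0,0,0,0,0,0.4,0,0,30,0,0,0,0.4,0,0,70,0,0,0,0.4,0,0,120,0,0,0,0.4,0,0,120,0,0,0,0.4])

```text
clock: 11.25
eef_pos: [517.4, -239.1, 146.5]
ee_rot: [[0.908, 0.418, 0.005], [0.418, -0.908, -0.002], [0.004, 0.004, -1.0]]
wrist_force: [-0.2, -0.2, -0.8]
gripper_width: 0.402
finger_force: 0.0
```

Run:
```python
from h import *
im=imaging.get_image("wrist");p=ctrl.state()["eef_pos"];print(p)
c=[p[0],p[1],p[2]-3]
q=np.array([proj(im,[c[0]+31*np.cos(t),c[1]+31*np.sin(t),c[2]]) for t in np.linspace(0,6.3,60)]);print("roll exp",q.min(0),q.max(0))
cv2.imwrite("pics/w6.png",im["frame"])
```

```text
[ 516.40649699 -238.78620493  144.45881527]
roll exp [224.22157784 213.12063352] [342.90021834 321.05374361]
```

View pics/w6.png

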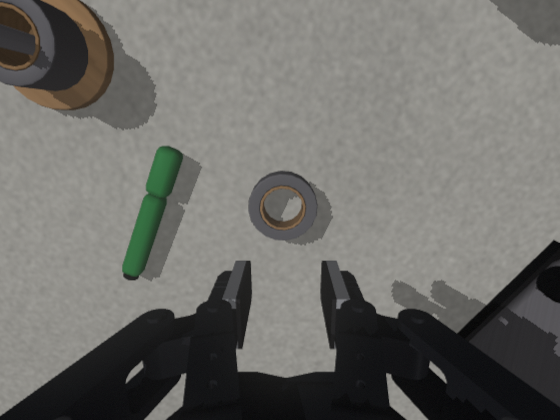

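The grasp missed: the pads closed to 0.40 above the roll, which still lies at (282,206). Pads open to 62 mm stand farther back, so go lower.

Run:
```python
from h import *
im=imaging.get_image("wrist");p=ctrl.state()["eef_pos"]
c=ray(im,(282.5,206),20);print(p,c,c-p)
q=np.array([proj(im,[c[0]+31*np.cos(t),c[1]+31*np.sin(t),20]) for t in np.linspace(0,6.3,60)]);print(q.min(0),q.max(0))
```

```text
[ 515.75861635 -238.50177847  143.21853195] [ 516.82488172 -236.18515206   20.        ] [   1.06626537    2.31662641 -123.21853195]
[247.16191578 170.73983461] [317.81209064 239.02504088]
```

Request:
send_rows(moves=[0,0,0,0,0,0,1,1,2,0,0,0,0,1,1,2,0,0,0,0,1,1,2,-40,0,0,0,1,1,2,-85,0,0,0,1,1,2,-115,0,0,0,1,1,2,-127,0,0,0,1,1,2,-127,0,0,0,1])

```text
clock: 12.35
eef_pos: [516.7, -236.2, 15.8]
ee_rot: [[0.908, 0.419, -0.001], [0.419, -0.908, 0.0], [-0.001, -0.001, -1.0]]
wrist_force: [0.1, -0.8, -0.2]
gripper_width: 0.998
finger_force: 0.0
```

Request:
send_rows(moves=[0,0,0,0,0,0,0.4,0,0,0,0,0,0,0.4,0,0,0,0,0,0,0.4,0,0,0,0,0,0,0.4,0,0,0,0,0,0,0.4,0,0,0,0,0,0,0.4,0,0,0,0,0,0,0.4,0,0,0,0,0,0,0.4])

```text
clock: 13.35
eef_pos: [516.8, -236.4, 15.9]
ee_rot: [[0.908, 0.419, -0.0], [0.419, -0.908, 0.0], [-0.0, -0.0, -1.0]]
wrist_force: [1.5, -0.1, 0.3]
gripper_width: 0.405
finger_force: 0.0
```

Request:
send_rows(moves=[0,0,0,0,0,0,0.4,0,0,30,0,0,0,0.4,0,0,70,0,0,0,0.4,0,0,127,0,0,0,0.4,0,0,127,0,0,0,1,0,0,127,0,0,0,1,0,0,127,0,0,0,1,0,0,127,0,0,0,1])

```text
clock: 14.35
eef_pos: [516.4, -236.2, 142.0]
ee_rot: [[0.908, 0.419, -0.001], [0.419, -0.908, 0.001], [-0.001, -0.001, -1.0]]
wrist_force: [-0.2, -0.1, -0.6]
gripper_width: 1.0
finger_force: 0.0
```

Run:
```python
from h import *
im=imaging.get_image("wrist");s=imaging.get_image("side");p=ctrl.state();print(p["clock"],p["eef_pos"])
np.savez("w7.npz",K=im["camera_matrix"],E=im["extrinsics"])
cv2.imwrite("pics/w7.png",np.hstack([s["frame"][190:,200:420],im["frame"][:,:][:230],][:1]+[im["frame"][100:330]]))
for h in (20,):
  for d in nets.find_in("flat_roll",im)[:2]: print(d["p"],d["uv"],ray(im,d["uv"],h))
```

```text
14.45 [ 516.52344297 -236.23892823  142.34085924]
0.7 [284.9, 222.8] [ 503.80326718 -241.42069493   20.        ]
```

View pics/w7.png

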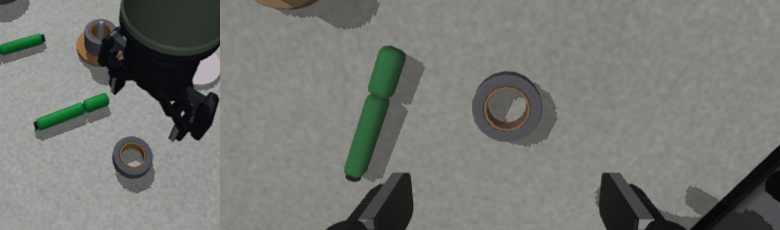

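Run:
```python
from h import *
d=np.load("w7.npz");w=dict(camera_matrix=d["K"],extrinsics=d["E"])
s=imaging.get_image("side");t=imaging.get_image("top")
print(ray(w,(287.5,206.5),20),ray(s,(332.5,344),20),ray(t,(383,216),20))
p=np.array([516.5,-236.2,142.3])
# where do fingertips appear: project tip points 42.5 to each side, at heights ahead of the TCP
ya=np.array([.419,-.908,0]);xa=np.array([.908,.419,0])
for a in(0,10,19): print(a,[np.round(proj(w,p+sg*42.5*ya+11*xa-[0,0,a])) for sg in(1,-1)])
st=ctrl.state();print(st["gripper_width"],st["finger_force"],st["qpos"])
```

```text
[ 518.31410238 -237.2334536    20.        ] [ 513.40849335 -237.33781241   20.        ] [ 514.64423705 -236.34592364   20.        ]
0 [array([371., 253.]), array([200., 253.])]
10 [array([366., 245.]), array([204., 245.])]
19 [array([362., 239.]), array([208., 239.])]
0.9990614409155858 0.0 [ 0.50129003  0.54472011 -0.24541239  1.82025308  0.17658045  0.79821873
 -0.97273646]
```

By the picture scale and the two misses, the pads at 62 mm opening stand 4–12 mm behind the TCP. So the TCP has to go to about z = 1. I'll go down in two steps with a force check.

Request:
send_rows(moves=[0,0,-40,0,0,0,1,0,-1,-85,0,0,0,1,0,-1,-110,0,0,0,1,0,-1,-124,0,0,0,1,0,-1,-130,0,0,0,1,0,-1,-134,0,0,0,1,0,-1,-134,0,0,0,1,0,-1,-134,0,0,0,1])

```text
clock: 15.6
eef_pos: [517.1, -237.5, 9.5]
ee_rot: [[0.908, 0.418, 0.001], [0.418, -0.908, -0.0], [0.001, 0.001, -1.0]]
wrist_force: [-0.2, -0.2, 0.8]
gripper_width: 1.003
finger_force: 0.0
```

Request:
send_rows(moves=[0,0,-1,0,0,0,1,0,0,-2,0,0,0,1,0,0,-3,0,0,0,1,0,0,-4,0,0,0,1,0,0,-5,0,0,0,1,0,0,-6,0,0,0,1,0,0,-6,0,0,0,1,0,0,-6,0,0,0,1])

```text
clock: 16.6
eef_pos: [516.8, -237.4, 3.0]
ee_rot: [[0.908, 0.418, -0.0], [0.418, -0.908, 0.0], [-0.0, -0.0, -1.0]]
wrist_force: [-0.4, -0.4, 0.3]
gripper_width: 1.0
finger_force: 0.0
```

No contact at z = 3, so the pads do sit behind the TCP. Closing.

Request:
send_rows(moves=[0,0,0,0,0,0,0.8,0,0,0,0,0,0,0.6,0,0,0,0,0,0,0.5,0,0,0,0,0,0,0.5,0,0,0,0,0,0,0.5,0,0,0,0,0,0,0.5,0,0,0,0,0,0,0.5,0,0,0,0,0,0,0.5])

```text
clock: 17.6
eef_pos: [516.8, -237.5, 3.6]
ee_rot: [[0.908, 0.419, 0.0], [0.419, -0.908, -0.0], [0.0, 0.0, -1.0]]
wrist_force: [-3.8, 1.3, 13.7]
gripper_width: 0.697
finger_force: 40.2
```

Gripped at 0.70. Lift and look.

Request:
send_rows(moves=[0,0,20,0,0,0,0.5,0,0,50,0,0,0,0.5,0,0,80,0,0,0,0.5,0,0,110,0,0,0,0.5,0,0,130,0,0,0,0.5,0,0,130,0,0,0,0.5,0,0,130,0,0,0,0.5,0,0,130,0,0,0,0.5])

```text
clock: 18.6
eef_pos: [516.4, -237.2, 132.3]
ee_rot: [[0.908, 0.419, -0.001], [0.419, -0.908, 0.001], [-0.001, -0.001, -1.0]]
wrist_force: [-0.1, 0.3, -0.6]
gripper_width: 0.693
finger_force: 43.7
```

Run:
```python
from h import *
im=imaging.get_image("wrist");s=imaging.get_image("side");st=ctrl.state();p=st["eef_pos"];print(st["clock"],p,st["gripper_width"],st["finger_force"])
u=np.round(proj(s,p)).astype(int);print("TCP side",u)
for top in(10,17,24):
  q=np.array([proj(im,[p[0]+31*np.cos(t),p[1]+31*np.sin(t),p[2]+top]) for t in np.linspace(0,6.3,60)]);print(top,q.min(0),q.max(0))
c=cv2.resize(s["frame"][u[1]-75:u[1]+85,u[0]-70:u[0]+70],None,fx=2.2,fy=2.2)
cv2.imwrite("pics/w8.png",np.hstack([c,im["frame"][60:60+c.shape[0],80:500]]))
```

```text
18.7 [ 516.47600594 -237.26552821  132.4067119 ] 0.6882632038366665 43.73903850093484
TCP side [344 311]
10 [220.0361045  220.95390178] [350.09742139 337.46393319]
17 [217.00825279 226.00940229] [353.04046982 346.93550484]
24 [213.68914273 231.58254889] [356.2668676  357.25805466]
```

View pics/w8.png

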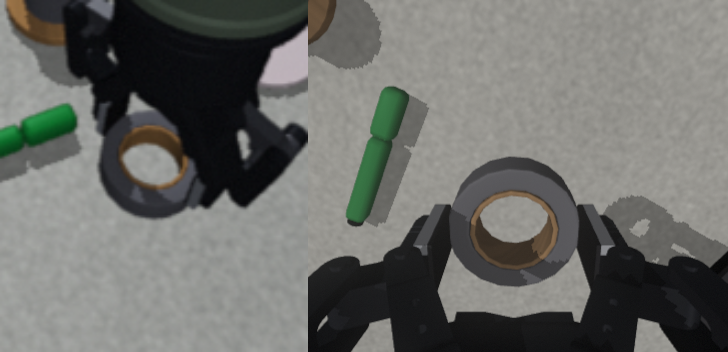

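The roll is held level: face at about (286,287), width 130 px, so its underside is 4–10 mm below the TCP. Carrying it to the post.

Request:
send_rows(moves=[6,35,5,0,0,0,0.5,14,75,5,0,0,0,0.5,21,115,5,0,0,0,0.5,28,155,5,0,0,0,0.5,35,195,5,0,0,0,0.5,40,221,0,0,0,0,0.5,40,221,0,0,0,0,0.5,40,221,0,0,0,0,0.5])

```text
clock: 19.7
eef_pos: [556.5, -17.1, 132.7]
ee_rot: [[0.908, 0.418, -0.001], [0.418, -0.908, -0.0], [-0.001, 0.0, -1.0]]
wrist_force: [0.4, 0.1, -0.3]
gripper_width: 0.694
finger_force: 43.7
```

Run:
```python
from h import *
im=imaging.get_image("wrist");s=imaging.get_image("side");st=ctrl.state();p=st["eef_pos"];print(st["clock"],p)
print("exp hole centre side, z",proj(s,[556,-16,p[2]]),"tip",proj(s,[556,-16,78]),"wrist top",proj(im,[556,-16,p[2]+15]))
c=cv2.resize(s["frame"][110:270,230:370],None,fx=2.2,fy=2.2)
cv2.imwrite("pics/w9.png",np.hstack([c,im["frame"][60:60+c.shape[0],80:500]]))
```

```text
19.8 [556.62666517 -17.47195232 132.89758524]
exp hole centre side, z [304.07240644 189.17272243] tip [302.50982051 210.34759434] wrist top [282.34844481 288.45122668]
```

View pics/w9.png

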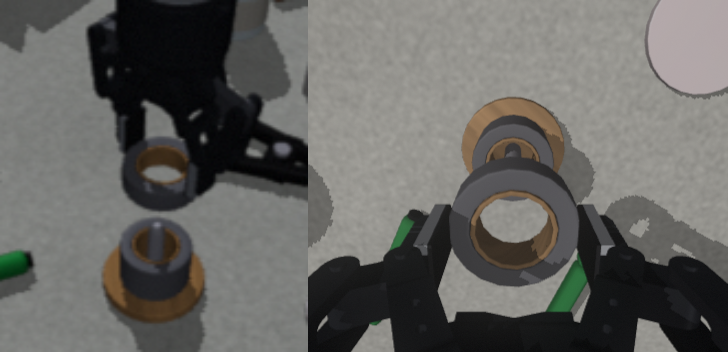

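The tall roll is seated on the base and the flat roll is centred over the post (side crop x 161 against 157, which perspective explains). Lowering.

Request:
send_rows(moves=[0,0,-12,0,0,0,0.5,0,1,-26,0,0,0,0.5,0,1,-40,0,0,0,0.5,0,1,-52,0,0,0,0.5,0,1,-62,0,0,0,0.5,0,1,-68,0,0,0,0.5,0,1,-70,0,0,0,0.5,0,1,-70,0,0,0,0.5])

```text
clock: 20.8
eef_pos: [556.9, -15.4, 63.1]
ee_rot: [[0.908, 0.418, 0.0], [0.418, -0.908, 0.0], [0.0, 0.0, -1.0]]
wrist_force: [0.5, 0.7, -0.6]
gripper_width: 0.695
finger_force: 43.7
```

Request:
send_rows(moves=[0,0,-1,0,0,0,0.5,0,0,-2,0,0,0,0.5,0,0,-3,0,0,0,0.5,0,0,-4,0,0,0,0.5,0,0,-4,0,0,0,0.5,0,0,-4,0,0,0,0.5,0,0,-4,0,0,0,0.5,0,0,-4,0,0,0,0.5])

```text
clock: 21.8
eef_pos: [556.7, -15.4, 59.0]
ee_rot: [[0.908, 0.418, -0.0], [0.418, -0.908, -0.0], [-0.0, 0.0, -1.0]]
wrist_force: [0.0, -0.5, -0.6]
gripper_width: 0.696
finger_force: 43.7
```

Request:
send_rows(moves=[0,0,-1,0,0,0,0.5,0,0,-2,0,0,0,0.5,0,0,-2.5,0,0,0,0.5,0,0,-2.5,0,0,0,0.5,0,0,-2.5,0,0,0,0.7,0,0,-2.5,0,0,0,1,0,0,-2.5,0,0,0,1,0,0,-2.5,0,0,0,1])

```text
clock: 22.8
eef_pos: [556.8, -15.4, 56.5]
ee_rot: [[0.908, 0.418, 0.0], [0.418, -0.908, -0.0], [-0.0, 0.0, -1.0]]
wrist_force: [0.3, -0.1, -0.7]
gripper_width: 1.002
finger_force: 0.0
```

Request:
send_rows(moves=[0,0,0,0,0,0,1,0,0,20,0,0,0,1,0,0,50,0,0,0,1,0,0,90,0,0,0,1,0,0,130,0,0,0,1,-20,-50,150,0,0,0,1,-50,-100,170,0,0,0,1,-60,-130,170,0,0,0,1])

```text
clock: 23.8
eef_pos: [495.7, -148.0, 228.0]
ee_rot: [[0.909, 0.416, 0.002], [0.416, -0.909, -0.001], [0.001, 0.002, -1.0]]
wrist_force: [0.9, 0.4, -0.1]
gripper_width: 0.996
finger_force: 0.0
```

Run:
```python
from h import *
im=imaging.get_image("wrist");s=imaging.get_image("side");t=imaging.get_image("top");st=ctrl.state();print(st["clock"],st["eef_pos"],st["wrist_force"])
print([(d["p"],d["uv"]) for d in nets.find_in("big_roll",t)[:1]])
f=lambda a,k:cv2.resize(a,None,fx=k,fy=k)
cv2.imwrite("pics/w10.png",np.hstack([f(s["frame"][150:290,240:370],2.5),im["frame"][0:350,60:520]]))
```

```text
23.95 [ 496.26169094 -146.79477601  226.65356024] [-0.09686595  0.33581551 -0.47083119]
[(0.77, [165.7, 255.6])]
```

View pics/w10.png

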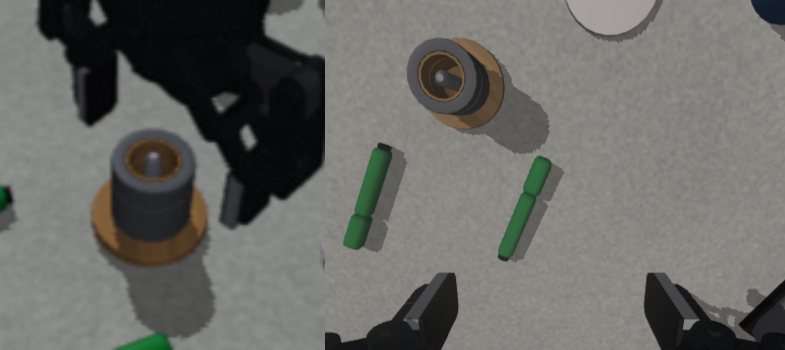

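Both rolls sit level and concentric on the post (side crop tip at (152,160), wrist crop at (441,76)). The big roll has not moved and the arm is clear, so I'm handing in.

```bash
python3 -c "
from plant import job
print(job.hand_in())"
```

```text
the job is handed in; nothing more can be done
None
```

I threaded the tall roll and then the flat roll onto the post; both look level and fully home in the last pictures. The big roll is where it was, and I handed the job in at about 24 s; no verdict came back. The flat roll took three tries to grip.

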